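# Lock the spice caddy onto its tremor-proof ball dock

### The job

Raise the locking handle of the spice caddy, set the caddy down very slowly and gently over the ball of the dock plate, lined up lengthwise with the plate, so that the ball is fully inside the coupler and the caddy sits flat, and then press the handle fully down to lock it against tremors. Find the ball by feel or sight rather than forcing, keep the caddy upright, and leave the other things on the shelf where they are.

Things in the scene. Friction and masses are not known exactly. Their poses are not given: they have to be found in the camera images.
- caddy: Loose spice caddy, 0.4 to 0.65 kg: aluminium base plate 190 x 68 x 6 mm (x -98 to +92), an amber spice jar with wooden lid fixed at one end (centre x +65, 52 wide, top 70 mm up), a square coupler housing in the middle, a steel handle at the other end. Origin: on the underside at the bore's axis; x along the plate to the jar, z up.
- housing_grip (a point): Where to grip the caddy for carrying: midway between the two flat upright sides (48 mm apart along the caddy's y) of the coupler housing, at x +14 mm, 34 mm above the underside. The housing spans x -23 to +36 mm; its top is 50 mm above the underside. Axes as the caddy's.
- bore (a point): Centre of the mouth of the coupler's bore, in the caddy's underside (= the caddy's origin and axes). The bore is square, 33 x 33 mm, with a plain edge, open below, its roof 43 mm up. Pressed off-centre on the ball, its edge rests on the ball, which pushes the caddy sideways towards the true centre.
- handle (a joint): Angle of the caddy's locking handle: 0 = fully down, level (locked); 1.1 = fully up. Hinge along the caddy's y at x -30 mm, 44 mm above the underside; the handle runs towards -x. It stays where left; raising takes about 1 N at its end, pressing 2 to 3 N. A claw on it swings under the ball as it closes; below 0.35 rad it fouls the bore, and it cannot close unless the ball is fully in.
- cross_grip (a point): Centre of the black cross-grip on the handle's free end: a roller 16 mm in diameter, 24 mm long along the caddy's y, that turns freely on its pin: pinch its flat ends from above (24 mm apart) and swing the handle with the tool kept upright. 58 mm from the hinge along the handle, 4 mm square to it; with the handle down 48 mm above the caddy's underside.
- dock: Fixed dock: dark rubber-faced plate 200 x 96 x 6 mm on the shelf liner (liner top at z = 2 mm). Origin: centre of its underside; x along its length, y across, z up. Fully seated, the caddy's plate lies flat on the dock's top face, the bore round the ball, lengthwise on it. They must never press or knock on one another with more than 28 N: touch down at about 5 mm/s.
- disc (a point): Centre of the dock's top face, and of the 32 mm disc set in it; axes as the dock's. A greased steel ball, 30 mm wide, on a 10 mm stem, stands on the disc 8 mm off this point (an eccentric for adjusting), its centre 25 mm above this face. The disc is clamped tight at any angle, which is not measured: find the ball by feel or sight. The ball's play in the bore is 1.5 mm to each side.
- honey_jar: Bystander: closed amber glass honey jar, 72 mm wide, 110 mm tall; origin under its centre.
- muffin_cup: Bystander: open dark silicone muffin cup, 70 mm wide, 36 mm tall, between caddy and dock; origin under its centre.
- moka_pot: Bystander: aluminium moka pot, 94 mm wide, 180 mm tall, black handle towards its +y, 90 mm from its axis; origin under its centre.
- spoon: Bystander: bamboo spoon lying along its x, at the far side; origin under its middle.
- tomato_tin: Bystander: tin can, 74 mm wide, 100 mm tall; origin under its centre.
- cup: Bystander: white ceramic cup, 64 mm wide, 55 mm tall; origin under its centre.
Mind the look-alikes: they are no part of the job. What is shaped like the caddy but pink is not meant.

How it is judged:
By the outcome, as a careful person would: the job done as asked, in the order asked, and still so for the second after the job is handed in, with the robot touching nothing.
It also fails if it takes over 72 s, if anything falls off the work surface, if the arm or the gripper's body presses on something with over 40 N, if the wrist force passes 120 N, or if a joint passes its speed limit or range.

### The arm

A 6-joint arm with a two-finger parallel gripper is mounted at the origin on the work surface. World frame = base frame: x ahead of the robot, y to its left, z up, the work surface at z = 0. Lengths are in m, angles in rad, forces in N, time in s.
With the tool pointing down it reaches from about 0.425 to 0.95 m from the base axis. Payload 3.5 kg.
Tool frame: the origin (TCP) lies on the centre line of the jaws, within the pads' length; the fingertips stand 25 mm ahead of it and the grasp point (between the pads) lies 6 mm ahead of it (ctrl.finger_overhang is the distance from the TCP to the fingertips, in m); z points along the fingers, y is the line along which they close (so a half turn about z gives the same grasp; the last joint's range is limited). The gripper opens to 85 mm and grips with 20 to 120 N. Pads are 22 mm wide; open, the fingers measure 114 mm over their backs; the gripper's body (76 mm by 85 mm) begins 54 mm behind the grasp point. The pads swing forward as they close: fully open they stand 13 mm farther back than shut.
Start: joints at [1.122, 0.286, 1.577, -0, 1.279, -0.15], TCP at [0.199, 0.645, 0.256] pointing down, gripper open.
Joint ranges: [-2.77, 2.77], [-0.9, 2.22], [0.21, 2.48], [-1.53, 4.67], [0.24, 2.81], [-2.84, 2.84]. Speed limits (rad/s): [2.79, 2.79, 3.14, 3.14, 3.14, 3.14].

### API

Orientations are given as a unit quaternion [x, y, z, w].
In Python, from plant import get_state, imaging, job, ctrl gives the robot as it stands.
- The arm moves only by the tool jog_arm, never from a script. Its argument "increments" is a list of rows, each an object of numbers: "dx", "dy", "dz": the shift along the world's x, y, z each as a share of 12 cm, from -1 to 1; "ax", "ay", "az": the turn, a rotation vector about the world's x, y, z each as a share of pi/2 rad, from -1 to 1; "gripper": the gripper command: -1 is shut, 1 is fully open, values between are in proportion. A call has 1 to 10 rows; each row is the pose to reach, as a shift and turn from the pose commanded when the call began; what a row does not reach only later rows make up. A row lasts 1/10 s, in which the tool goes at most 50 mm and 8.59 degrees, less where a joint would pass 70% of its speed; a pose out of reach is approached as far as the arm can. A call with a number of a shift or a turn outside -1 to 1 is refused whole. A call with a gripper value outside its range is refused whole. The fingers move at their own pace and stop on an object; "force" is the grip in N (left out, the last holds). Time passes only in rows, so rows that repeat a pose let the fingers close. It gives the time, the measured TCP pose, the force, the opening and the grip force at its end, in the units of the state.
- get_state(): the state, without advancing time (a new reading comes with each control period).
- imaging.read_camera(name): name is "scene" or "top" or "wrist"; returns a dict with "frame" (400x640x3 uint8, blue, green, red), "depth" (400x640 float32, m along the optical axis (not along the pixel's ray), 0 where there is no reading), "camera_matrix" (3x3 intrinsics, pixels), "dist" ([k1, k2, p1, p2, k3] as OpenCV has them; the pictures are not rectified), "extrinsics" (4x4, takes a point from camera to world coordinates); the wrist camera has in their place "mount" (4x4, takes a point from camera to tool coordinates, whose origin is the TCP and whose axes are the flange's). Camera axes: x right, y up, looking along -z (the intrinsics and any distortion apply to the point x, -y, -z); pixel columns grow to the right and rows downward; lengths in m; the calibration is good to about 2 mm. A picture is of the moment at which its call begins: read the wrist's pose just before it.
- job.sign_off(): hands the job in; it is judged then, once.
The state is a dict: "time": time; "qpos": joint angles; "dq": joint speeds; "joint_efforts": joint torques, N m; "eef_pos": TCP position; "tcp_rot": TCP orientation; "contact_force": force on the tool from outside, world axes, zero at the start; "wrist_torque": the same for the moment, N m; "opening": opening from 0.0 (shut) to 1.0 (fully open); "finger_force": force on a finger pad.
Only numpy, scipy, OpenCV 4.12 (cv2) and the standard library are available. Lean on these libraries where they do the work, as an engineer would, in place of code of your own. Each camera call takes 0.05 s, during which the arm holds its last target. There are 200 camera calls.

## Working session

There is one attempt and no reset: what is moved stays moved. The work goes in short steps, Python scripts to look and compute and a tool call to move; the robot and the scene stay as the last step left them, time stands still between calls to the robot, and variables do not carry over. Pictures are saved under pics/ and viewed, at most 10 in all, crops included, and the job is handed in when it is done.

Besides the shell and the picture viewer there is one more tool, called after "Call:" by a JSON object that holds its "fn" and its "kwargs", one argument or row to a line. jog_arm: Moves the arm, as the interface text tells. Shift numbers are shares of 12 cm and turn numbers shares of pi/2 rad, none past 1 either way. Its arguments: {"type":"object","properties":{"increments":{"type":"array"},"force":{"type":"number"}},"required":["increments"]}

```bash
mkdir -p pics; cat > h.py <<'E'
import numpy as np, cv2
from plant import get_state, imaging, job, ctrl
from scipy.spatial.transform import Rotation as R
def cam(name):
    s=get_state(); d=imaging.read_camera(name)
    if 'extrinsics' in d: T=np.array(d['extrinsics'])
    else:
        W=np.eye(4); W[:3,:3]=R.from_quat(s['tcp_rot']).as_matrix(); W[:3,3]=s['eef_pos']; T=W@np.array(d['mount'])
    d['T']=T; return d
def cloud(d):
    h,w=d['depth'].shape
    K=np.array(d['camera_matrix'],float)
    u,v=np.meshgrid(np.arange(w),np.arange(h))
    p=cv2.undistortPoints(np.stack([u,v],-1).reshape(-1,1,2).astype(np.float64),K,np.array(d['dist'],float)).reshape(h,w,2)
    z=d['depth'].astype(float)
    P=np.stack([p[...,0]*z,-p[...,1]*z,-z],-1)
    P=P@d['T'][:3,:3].T+d['T'][:3,3]; P[z==0]=np.nan
    return P
E
python3 - <<'E'
from h import *
s=get_state(); print({k:np.round(v,3) for k,v in s.items()})
for n in ['scene','top','wrist']:
    d=cam(n); cv2.imwrite(f'pics/{n}0.png',d['frame']); np.savez(f'{n}0.npz',P=cloud(d),f=d['frame'])
    print(n,np.round(d['T'],3).tolist(), np.round(d['camera_matrix'],1).tolist(),d['dist'])
E
```

```text
{'time': np.float64(0.0), 'qpos': array([ 1.122,  0.287,  1.578,  0.   ,  1.279, -0.15 ]), 'dq': array([-0.001,  0.002,  0.   ,  0.001, -0.001,  0.   ]), 'joint_efforts': array([-1.0000e-03, -4.0600e+01, -2.9261e+01, -0.0000e+00,  6.0000e-03,
       -0.0000e+00]), 'eef_pos': array([0.198, 0.645, 0.255]), 'tcp_rot': array([ 0.149,  0.989, -0.001, -0.   ]), 'contact_force': array([ 0.205,  0.903, -0.061]), 'wrist_torque': array([-0.027, -0.019, -0.009]), 'finger_force': np.float64(0.0), 'opening': np.float64(1.001)}
scene [[-0.648, -0.562, 0.514, 1.0], [0.762, -0.487, 0.426, 0.407], [0.011, 0.668, 0.744, 0.876], [0.0, 0.0, 0.0, 1.0]] [[394.1, 0.0, 321.7], [0.0, 394.1, 198.8], [0.0, 0.0, 1.0]] [-0.04312918  0.          0.          0.          0.        ]
top [[0.017, 0.998, -0.059, 0.375], [-1.0, 0.017, -0.001, -0.056], [0.0, 0.059, 0.998, 1.731], [0.0, 0.0, 0.0, 1.0]] [[489.7, 0.0, 325.8], [0.0, 489.7, 197.0], [0.0, 0.0, 1.0]] [-0.03954961  0.          0.          0.          0.        ]
wrist [[0.294, -0.917, -0.27, 0.129], [0.956, 0.282, 0.086, 0.667], [-0.002, -0.283, 0.959, 0.373], [0.0, 0.0, 0.0, 1.0]] [[299.3, 0.0, 320.6], [0.0, 299.3, 191.9], [0.0, 0.0, 1.0]] [0.01543963 0.         0.         0.         0.        ]
```

View pics/top0.png

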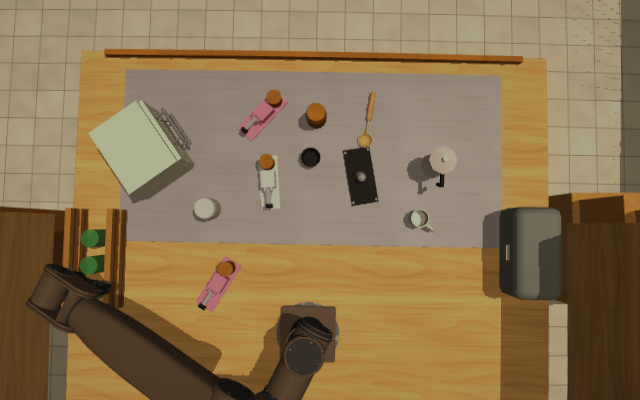

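View pics/scene0.png

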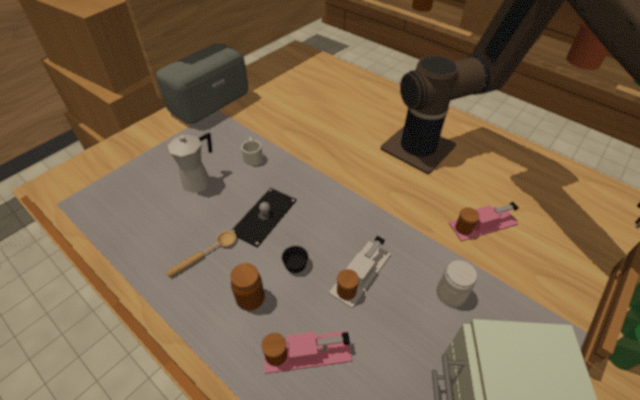

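Candidates for the caddy in the top view are the aluminium one at (268,182), a pink one at (263,115) and a pink one at (219,283). By the description I take the aluminium one, with its jar at (266,161) and its handle end at (268,205). The dock is at (361,177) with its ball near (361,176). I'll check both in one crop and measure.

```bash
python3 - <<'E'
from h import *
z=np.load('top0.npz');P=z['P'];f=z['f']
c=np.hstack([cv2.resize(f[145:215,245:295],None,fx=8,fy=8,interpolation=cv2.INTER_CUBIC),cv2.resize(f[145:215,338:388],None,fx=8,fy=8,interpolation=cv2.INTER_CUBIC)])
cv2.imwrite('pics/crop1.png',c)
# caddy & dock clouds using region + height
def pr(n,u0,u1,v0,v1,zlo,zhi):
    q=P[v0:v1,u0:u1].reshape(-1,3); q=q[(q[:,2]>zlo)&(q[:,2]<zhi)]
    r=cv2.minAreaRect((q[:,:2]*1000).astype(np.float32))
    print(n,len(q),np.round(q.mean(0),4),r)
pr('caddy jar',250,290,148,215,.06,.09)
pr('caddy hous',250,290,148,215,.042,.058)
pr('caddy all',250,290,148,215,.006,.1)
pr('caddy plate',250,290,148,215,.006,.013)
pr('dock',338,388,145,215,.006,.011)
pr('ball',338,388,145,215,.03,.1)
pr('liner',300,330,185,215,-.02,.02)
for n in['scene0']:
    Q=np.load(n+'.npz')['P']
    for (a,b) in [(264,208),(265,206),(266,212),(346,283),(360,262),(375,242),(380,240)]: print(n,a,b,np.round(Q[b,a],4))
E
```

```text
caddy jar 194 [0.5824 0.153  0.0708] ((526.2994995117188, 151.08770751953125), (182.2998046875, 49.47960662841797), 3.1480307579040527)
caddy hous 334 [0.5172 0.1471 0.0515] ((516.6809692382812, 147.91624450683594), (163.1875762939453, 49.201698303222656), 4.528818130493164)
caddy all 1159 [0.5271 0.1461 0.0332] ((530.223876953125, 145.69171142578125), (234.5424346923828, 138.58921813964844), 1.3009793758392334)
caddy plate 516 [0.5146 0.144  0.0085] ((530.367919921875, 145.69497680664062), (234.25428771972656, 138.58921813964844), 1.300979495048523)
dock 970 [ 0.5458 -0.1779  0.0084] ((541.4658203125, -183.62916564941406), (245.2701416015625, 174.139892578125), 0.937785804271698)
ball 58 [ 0.5444 -0.1753  0.042 ] ((544.8528442382812, -175.58358764648438), (25.124696731567383, 28.00436019897461), 1.0708829164505005)
liner 899 [ 0.4674 -0.0148  0.0019] ((467.6546936035156, -14.532222747802734), (103.64813995361328, 103.1183853149414), 0.974826991558075)
scene0 264 208 [ 0.5557 -0.1689  0.0432]
scene0 265 206 [ 0.5491 -0.1717  0.0439]
scene0 266 212 [ 0.5475 -0.1732  0.0152]
scene0 346 283 [0.6074 0.1581 0.0738]
scene0 360 262 [0.5281 0.1415 0.0518]
scene0 375 242 [0.4549 0.1348 0.0525]
scene0 380 240 [0.4453 0.1428 0.0583]
```

View pics/crop1.png

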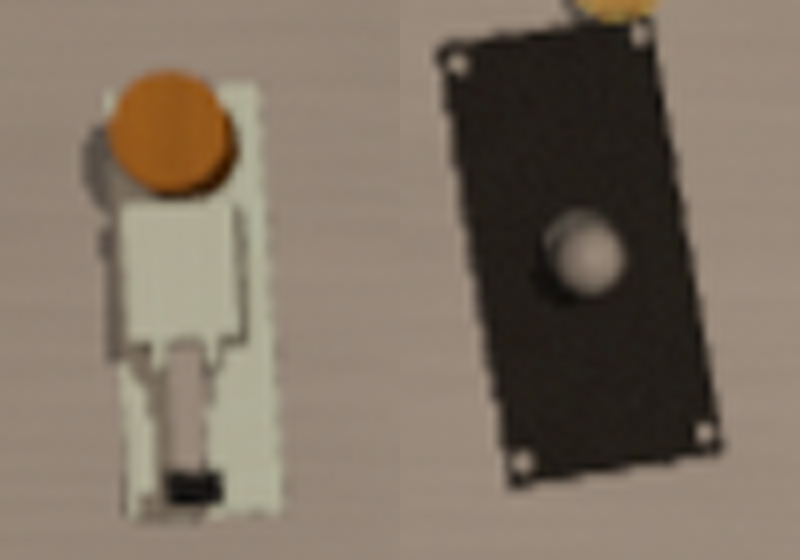

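The crop shows the aluminium caddy: jar at (170,130), housing at (182,270) and black cross-grip at (193,488), with the handle down. In the dock half, the ball is at (588,258), off the plate's centre. The caddy's yaw is about 4.5° and the dock's about 9°. I'm moving above the caddy.

Call:
{"fn": "jog_arm", "kwargs": {
  "increments": [
    {"dx": 1, "dy": -1, "az": 0.24, "gripper": 1},
    {"dx": 1, "dy": -1, "az": 0.24, "gripper": 1},
    {"dx": 1, "dy": -1, "az": 0.24, "gripper": 1},
    {"dx": 1, "dy": -1, "az": 0.24, "gripper": 1}
  ]
}}

```text
$.increments[0]: bad value
```

Call:
{"fn": "jog_arm", "kwargs": {
  "increments": [
    {"dx": 0.6, "dy": -1},
    {"dx": 0.6, "dy": -1},
    {"dx": 0.6, "dy": -1}
  ]
}}

```text
$.increments[0]: bad value
```

Call:
{"fn": "jog_arm", "kwargs": {
  "increments": [
    {"dx": 0.5, "dy": -1},
    {"dx": 0.5, "dy": -1},
    {"dx": 0.5, "dy": -1}
  ]
}}

```text
$.increments[0]: bad value
```

Call:
{"fn": "jog_arm", "kwargs": {
  "increments": [
    {"dx": 0.17, "dy": -1},
    {"dx": 0.17, "dy": -1},
    {"dx": 0.17, "dy": -1},
    {"dx": 0.17, "dy": -1}
  ]
}}

```text
$.increments[0]: bad value
```

Call:
{"fn": "jog_arm", "kwargs": {
  "increments": [
    {"dx": 1.0, "dy": -1.0, "dz": 0.0, "ax": 0.0, "ay": 0.0, "az": 0.24, "gripper": 1.0},
    {"dx": 1.0, "dy": -1.0, "dz": 0.0, "ax": 0.0, "ay": 0.0, "az": 0.24, "gripper": 1.0},
    {"dx": 1.0, "dy": -1.0, "dz": 0.0, "ax": 0.0, "ay": 0.0, "az": 0.24, "gripper": 1.0},
    {"dx": 1.0, "dy": -1.0, "dz": 0.0, "ax": 0.0, "ay": 0.0, "az": 0.24, "gripper": 1.0}
  ]
}}

```text
time: 0.55
eef_pos: [0.3209, 0.5224, 0.2558]
tcp_rot: [-0.038, 0.999, -0.001, 0.0]
contact_force: [-0.2, 0.2, 0.1]
opening: 1.001
finger_force: 0.0
```

Call:
{"fn": "jog_arm", "kwargs": {
  "increments": [
    {"dx": 0.6, "dy": -1, "dz": 0, "ax": 0, "ay": 0, "az": 0, "gripper": 1},
    {"dx": 0.6, "dy": -1, "dz": 0, "ax": 0, "ay": 0, "az": 0, "gripper": 1},
    {"dx": 0.6, "dy": -1, "dz": 0, "ax": 0, "ay": 0, "az": 0, "gripper": 1}
  ]
}}

```text
time: 0.85
eef_pos: [0.3914, 0.4029, 0.2559]
tcp_rot: [-0.039, 0.999, -0.0, -0.0]
contact_force: [0.1, 0.0, 0.2]
opening: 1.0
finger_force: 0.0
```

Call:
{"fn": "jog_arm", "kwargs": {
  "increments": [
    {"dx": 0.5, "dy": -1, "dz": 0, "ax": 0, "ay": 0, "az": 0, "gripper": 1},
    {"dx": 0.5, "dy": -1, "dz": 0, "ax": 0, "ay": 0, "az": 0, "gripper": 1},
    {"dx": 0.5, "dy": -1, "dz": 0, "ax": 0, "ay": 0, "az": 0, "gripper": 1}
  ]
}}

```text
time: 1.15
eef_pos: [0.4514, 0.2825, 0.2561]
tcp_rot: [-0.038, 0.999, -0.0, -0.0]
contact_force: [1.2, 0.9, 0.2]
opening: 1.001
finger_force: 0.0
```

Call:
{"fn": "jog_arm", "kwargs": {
  "increments": [
    {"dx": 0, "dy": -1, "dz": 0, "ax": 0, "ay": 0, "az": 0, "gripper": 1},
    {"dx": 0, "dy": -1, "dz": 0, "ax": 0, "ay": 0, "az": 0, "gripper": 1},
    {"dx": 0, "dy": -1, "dz": 0, "ax": 0, "ay": 0, "az": 0, "gripper": 1},
    {"dx": 0, "dy": -1, "dz": 0, "ax": 0, "ay": 0, "az": 0, "gripper": 1}
  ]
}}

```text
time: 1.55
eef_pos: [0.4506, 0.1628, 0.2561]
tcp_rot: [-0.037, 0.999, -0.0, -0.0]
contact_force: [-0.4, -0.8, 0.1]
opening: 1.0
finger_force: 0.0
```

```bash
python3 - <<'E'
from h import *
s=get_state();print(s['eef_pos'])
d=cam('wrist'); cv2.imwrite('pics/w1.png',d['frame']); P=cloud(d); np.savez('w1.npz',P=P,f=d['frame'])
ok=np.isfinite(P[...,2])
near=(abs(P[...,0]-.52)<.13)&(abs(P[...,1]-.147)<.07)
def pr(n,lo,hi,extra=True):
    m=ok&near&(P[...,2]>lo)&(P[...,2]<hi)&extra
    q=P[m]; r=cv2.minAreaRect((q[:,:2]*1000).astype(np.float32)); print(n,len(q),np.round(q.mean(0),4),np.round(np.median(q[:,2]),4),r)
pr('plate',.0055,.012); pr('hous',.045,.055,(P[...,0]>.487)); pr('jar',.065,.08); pr('roller',.045,.07,(P[...,0]<.462))
E
```

```text
[0.45058869 0.1628476  0.25607042]
plate 3217 [0.4908 0.1483 0.0081] 0.0081 ((525.485595703125, 147.37347412109375), (191.45089721679688, 67.7774658203125), 4.746331691741943)
hous 2382 [0.5308 0.148  0.0519] 0.0521 ((538.130615234375, 148.63638305664062), (102.27742004394531, 48.084075927734375), 4.431529521942139)
jar 1438 [0.5902 0.1533 0.072 ] 0.0723 ((592.2542114257812, 153.20941162109375), (52.025169372558594, 49.634376525878906), 5.555056095123291)
roller 487 [0.4447 0.1412 0.056 ] 0.0563 ((447.0506591796875, 140.9823455810547), (29.96709442138672, 23.749372482299805), 4.204283714294434)
```

View pics/w1.png

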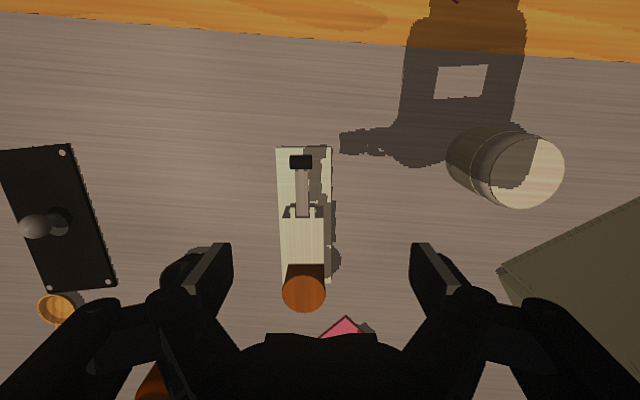

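The wrist view shows the caddy with its roller at (300,161), housing at (302,240) and jar at (303,290). The sizes (191×68, 48, 52) and the height of 2 mm match. I'll go down onto the roller.

Call:
{"fn": "jog_arm", "kwargs": {
  "increments": [
    {"dx": -0.08, "dy": -0.18, "dz": -0.4, "ax": 0, "ay": 0, "az": 0.006, "gripper": 0.2},
    {"dx": -0.08, "dy": -0.18, "dz": -0.8, "ax": 0, "ay": 0, "az": 0.006, "gripper": 0.2},
    {"dx": -0.08, "dy": -0.18, "dz": -1, "ax": 0, "ay": 0, "az": 0.006, "gripper": 0.2},
    {"dx": -0.08, "dy": -0.18, "dz": -1, "ax": 0, "ay": 0, "az": 0.006, "gripper": 0.2},
    {"dx": -0.08, "dy": -0.18, "dz": -1, "ax": 0, "ay": 0, "az": 0.006, "gripper": 0.2}
  ]
}}

```text
time: 2.1
eef_pos: [0.4414, 0.1445, 0.1368]
tcp_rot: [-0.045, 0.999, 0.0, -0.0]
contact_force: [0.2, 0.1, 0.5]
opening: 0.604
finger_force: 0.0
```

```bash
python3 - <<'E'
from h import *
s=get_state();print(s['eef_pos'],R.from_quat(s['tcp_rot']).as_matrix().round(4)[:,1])
d=cam('wrist'); cv2.imwrite('pics/w2.png',d['frame']); P=cloud(d)
m=np.isfinite(P[...,2])&(abs(P[...,0]-.44)<.03)&(abs(P[...,1]-.141)<.03)&(P[...,2]>.045)&(d['frame'].max(-1)<70)
q=P[m]; print(len(q),q.mean(0).round(4),np.percentile(q,[2,98],axis=0).round(4))
E
```

```text
[0.44136118 0.14445891 0.13675958] [-8.89e-02  9.96e-01  2.00e-04]
21672 [0.4277 0.1415 0.186 ] [[0.4198 0.1137 0.0581]
 [0.445  0.1705 0.2114]]
```

View pics/w2.png

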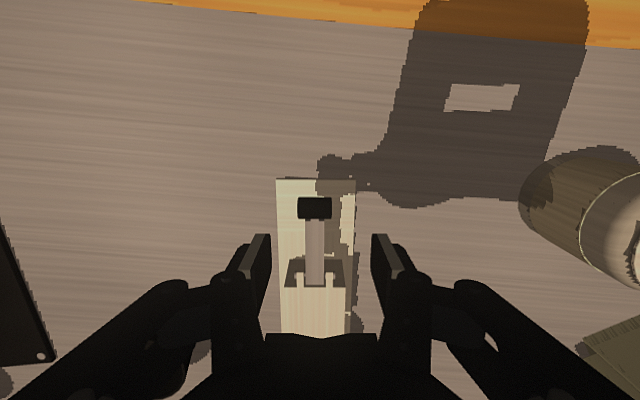

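The roller is at (314,208), with the fingers at (258,270) and (386,270) either side of it.

```bash
python3 - <<'E'
from h import *
d=cam('wrist'); P=cloud(d);s=get_state();print(s['eef_pos'])
m=np.zeros(P.shape[:2],bool); m[190:225,285:345]=True
m&=(P[...,2]>.045)&(P[...,2]<.07)&(d['frame'].max(-1)<70)
q=P[m]; print(len(q),q.mean(0).round(4),np.percentile(q,[2,98],axis=0).round(4))
m=np.zeros(P.shape[:2],bool); m[285:335,275:355]=True
m&=(P[...,2]>.048)&(P[...,2]<.056); q=P[m]; print('hous',q.mean(0).round(4),cv2.minAreaRect((q[:,:2]*1000).astype(np.float32)))
E
```

```text
[0.44274455 0.14433813 0.13860706]
729 [0.439  0.1406 0.0572] [[0.4325 0.1292 0.0519]
 [0.449  0.1518 0.0599]]
hous [0.5284 0.148  0.0524] ((529.6885986328125, 147.93606567382812), (48.22685241699219, 48.015289306640625), 4.659356117248535)
```

Call:
{"fn": "jog_arm", "kwargs": {
  "increments": [
    {"dx": -0.01, "dy": -0.03, "dz": -0.25, "ax": 0, "ay": 0, "az": -0.004, "gripper": 0.2},
    {"dx": -0.01, "dy": -0.03, "dz": -0.45, "ax": 0, "ay": 0, "az": -0.004, "gripper": 0.2},
    {"dx": -0.01, "dy": -0.03, "dz": -0.6, "ax": 0, "ay": 0, "az": -0.004, "gripper": 0.2},
    {"dx": -0.01, "dy": -0.03, "dz": -0.68, "ax": 0, "ay": 0, "az": -0.004, "gripper": 0.2},
    {"dx": -0.01, "dy": -0.03, "dz": -0.68, "ax": 0, "ay": 0, "az": -0.004, "gripper": -0.1},
    {"dx": -0.01, "dy": -0.03, "dz": -0.68, "ax": 0, "ay": 0, "az": -0.004, "gripper": -0.3},
    {"dx": -0.01, "dy": -0.03, "dz": -0.68, "ax": 0, "ay": 0, "az": -0.004, "gripper": -0.6},
    {"dx": -0.01, "dy": -0.03, "dz": -0.68, "ax": 0, "ay": 0, "az": -0.004, "gripper": -0.6},
    {"dx": -0.01, "dy": -0.03, "dz": -0.68, "ax": 0, "ay": 0, "az": -0.004, "gripper": -0.6}
  ],
  "force": 20
}}

```text
time: 3.1
eef_pos: [0.4412, 0.14, 0.056]
tcp_rot: [-0.041, 0.999, 0.0, 0.002]
contact_force: [1.4, 0.4, 1.8]
opening: 0.274
finger_force: 25.0
```

Call:
{"fn": "jog_arm", "kwargs": {
  "increments": [
    {"dx": 0.006, "dy": 0, "dz": 0.048, "ax": 0, "ay": 0, "az": 0, "gripper": -0.6},
    {"dx": 0.016, "dy": 0.001, "dz": 0.095, "ax": 0, "ay": 0, "az": 0, "gripper": -0.6},
    {"dx": 0.031, "dy": 0.003, "dz": 0.141, "ax": 0, "ay": 0, "az": 0, "gripper": -0.6},
    {"dx": 0.051, "dy": 0.004, "dz": 0.186, "ax": 0, "ay": 0, "az": 0, "gripper": -0.6},
    {"dx": 0.075, "dy": 0.006, "dz": 0.228, "ax": 0, "ay": 0, "az": 0, "gripper": -0.6},
    {"dx": 0.103, "dy": 0.008, "dz": 0.267, "ax": 0, "ay": 0, "az": 0, "gripper": -0.6},
    {"dx": 0.135, "dy": 0.011, "dz": 0.304, "ax": 0, "ay": 0, "az": 0, "gripper": -0.6},
    {"dx": 0.17, "dy": 0.014, "dz": 0.337, "ax": 0, "ay": 0, "az": 0, "gripper": -0.6},
    {"dx": 0.228, "dy": 0.019, "dz": 0.379, "ax": 0, "ay": 0, "az": 0, "gripper": -0.6},
    {"dx": 0.271, "dy": 0.022, "dz": 0.403, "ax": 0, "ay": 0, "az": 0, "gripper": -0.6}
  ]
}}

```text
time: 4.1
eef_pos: [0.4729, 0.1426, 0.1039]
tcp_rot: [-0.041, 0.999, -0.0, -0.0]
contact_force: [-2.1, -0.3, 1.3]
opening: 0.273
finger_force: 25.0
```

Call:
{"fn": "jog_arm", "kwargs": {
  "increments": [
    {"dx": 0, "dy": 0, "dz": 0, "ax": 0, "ay": 0, "az": 0, "gripper": -0.6},
    {"dx": 0, "dy": 0, "dz": 0, "ax": 0, "ay": 0, "az": 0, "gripper": 0.1},
    {"dx": 0, "dy": 0, "dz": 0, "ax": 0, "ay": 0, "az": 0, "gripper": 0.6},
    {"dx": 0, "dy": 0, "dz": 0, "ax": 0, "ay": 0, "az": 0, "gripper": 0.6},
    {"dx": 0, "dy": 0, "dz": 0.25, "ax": 0, "ay": 0, "az": 0, "gripper": 0.6},
    {"dx": 0, "dy": 0, "dz": 0.6, "ax": 0, "ay": 0, "az": 0, "gripper": 0.6},
    {"dx": 0, "dy": 0, "dz": 1, "ax": 0, "ay": 0, "az": 0, "gripper": 0.6},
    {"dx": 0, "dy": 0, "dz": 1, "ax": 0, "ay": 0, "az": 0, "gripper": 0.6}
  ]
}}

```text
time: 4.9
eef_pos: [0.4764, 0.143, 0.2309]
tcp_rot: [-0.041, 0.999, 0.0, 0.007]
contact_force: [-0.0, 1.1, 0.5]
opening: 0.801
finger_force: 0.0
```

```bash
python3 - <<'E'
from h import *
s=get_state();print(s['eef_pos'],R.from_quat(s['tcp_rot']).as_matrix().round(4)[:,1])
d=cam('wrist'); cv2.imwrite('pics/w3.png',d['frame']); P=cloud(d)
near=np.isfinite(P[...,2])&(abs(P[...,0]-.52)<.13)&(abs(P[...,1]-.147)<.05)
for n,lo,hi,e in [('plate',.006,.0105,True),('hous',.048,.056,P[...,0]>.49),('jar',.065,.078,P[...,0]>.55),('roller',.085,.115,P[...,0]<.51)]:
    q=P[near&(P[...,2]>lo)&(P[...,2]<hi)&e]
    print(n,len(q),q.mean(0).round(4),np.percentile(q[:,2],98).round(4),cv2.minAreaRect((q[:,:2]*1000).astype(np.float32)))
E
```

```text
[0.47638172 0.14297238 0.23093868] [-8.140e-02  9.967e-01  1.000e-04]
plate 4254 [0.4827 0.1439 0.0081] 0.0096 ((523.8624877929688, 147.36489868164062), (189.94801330566406, 68.20661926269531), 4.710229396820068)
hous 2563 [0.5333 0.1481 0.0521] 0.0541 ((540.6222534179688, 148.5516815185547), (93.0460433959961, 48.905757904052734), 4.944342136383057)
jar 1731 [0.5893 0.1529 0.0719] 0.0735 ((591.48974609375, 152.9307403564453), (52.051387786865234, 50.62547302246094), 4.6406660079956055)
roller 501 [0.4721 0.1432 0.1054] 0.108 ((473.0892333984375, 143.33053588867188), (15.128640174865723, 23.03644371032715), 4.525799751281738)
```

The handle is up: the roller's top is at 0.108 m and it lies 55 mm behind the bore. Next I grip the housing.

Call:
{"fn": "jog_arm", "kwargs": {
  "increments": [
    {"dx": 0.4, "dy": 0.04, "dz": 0, "ax": 0, "ay": 0, "az": 0, "gripper": 0.8},
    {"dx": 0.54, "dy": 0.048, "dz": -0.3, "ax": 0, "ay": 0, "az": 0, "gripper": 0.8},
    {"dx": 0.54, "dy": 0.048, "dz": -0.6, "ax": 0, "ay": 0, "az": 0, "gripper": 0.8},
    {"dx": 0.54, "dy": 0.048, "dz": -0.9, "ax": 0, "ay": 0, "az": 0, "gripper": 0.8},
    {"dx": 0.54, "dy": 0.048, "dz": -1, "ax": 0, "ay": 0, "az": 0, "gripper": 0.8},
    {"dx": 0.54, "dy": 0.048, "dz": -1, "ax": 0, "ay": 0, "az": 0, "gripper": 0.8}
  ]
}}

```text
time: 5.55
eef_pos: [0.5347, 0.148, 0.0997]
tcp_rot: [-0.041, 0.999, -0.0, -0.004]
contact_force: [0.3, -0.1, 0.7]
opening: 0.896
finger_force: 0.0
```

```bash
python3 - <<'E'
from h import *
for i in range(2):
    s=get_state();print(s['eef_pos'],R.from_quat(s['tcp_rot']).as_matrix().round(4)[:,1])
    d=cam('wrist')
P=cloud(d);near=np.isfinite(P[...,2])&(abs(P[...,0]-.52)<.13)&(abs(P[...,1]-.147)<.05)
for n,lo,hi,e in [('plate',.005,.0105,True),('hous',.048,.056,P[...,0]>.49)]:
    q=P[near&(P[...,2]>lo)&(P[...,2]<hi)&e]
    print(n,len(q),q.mean(0).round(4),cv2.minAreaRect((q[:,:2]*1000).astype(np.float32)) if len(q) else '')
E
```

```text
[0.53474105 0.14803152 0.09972957] [-8.120e-02  9.967e-01 -1.000e-04]
[0.53651114 0.14824493 0.10219812] [-0.0813  0.9967 -0.    ]
plate 9697 [0.4746 0.1435 0.0082] ((517.3936157226562, 146.89776611328125), (205.22706604003906, 68.21760559082031), 4.830297946929932)
hous 8471 [0.5317 0.1481 0.0521] ((539.3285522460938, 148.50221252441406), (97.08834075927734, 48.88432693481445), 4.973117351531982)
```

Call:
{"fn": "jog_arm", "kwargs": {
  "increments": [
    {"dx": 0.03, "dy": 0, "dz": -0.2, "ax": 0, "ay": 0, "az": 0, "gripper": 0.8},
    {"dx": 0.03, "dy": 0, "dz": -0.35, "ax": 0, "ay": 0, "az": 0, "gripper": 0.8},
    {"dx": 0.03, "dy": 0, "dz": -0.45, "ax": 0, "ay": 0, "az": 0, "gripper": 0.8},
    {"dx": 0.03, "dy": 0, "dz": -0.51, "ax": 0, "ay": 0, "az": 0, "gripper": 0.8},
    {"dx": 0.03, "dy": 0, "dz": -0.51, "ax": 0, "ay": 0, "az": 0, "gripper": 0.8},
    {"dx": 0.03, "dy": 0, "dz": -0.51, "ax": 0, "ay": 0, "az": 0, "gripper": 0.8}
  ],
  "force": 20
}}

```text
time: 6.25
eef_pos: [0.5415, 0.1484, 0.0429]
tcp_rot: [-0.041, 0.999, 0.0, 0.001]
contact_force: [0.9, 0.5, 0.2]
opening: 0.9
finger_force: 0.0
```

```bash
python3 - <<'E'
from h import *
s=get_state();print({k:np.round(s[k],4) for k in('time','eef_pos','contact_force','opening')})
E
```

```text
{'time': np.float64(6.25), 'eef_pos': array([0.5415, 0.1484, 0.0429]), 'contact_force': array([0.8981, 0.4995, 0.2212]), 'opening': np.float64(0.9)}
```

Call:
{"fn": "jog_arm", "kwargs": {
  "increments": [
    {"dx": 0, "dy": 0, "dz": 0, "ax": 0, "ay": 0, "az": 0, "gripper": 0.4},
    {"dx": 0, "dy": 0, "dz": 0, "ax": 0, "ay": 0, "az": 0, "gripper": 0.2},
    {"dx": 0, "dy": 0, "dz": 0, "ax": 0, "ay": 0, "az": 0, "gripper": -0.2},
    {"dx": 0, "dy": 0, "dz": 0, "ax": 0, "ay": 0, "az": 0, "gripper": -0.2},
    {"dx": 0, "dy": 0, "dz": 0, "ax": 0, "ay": 0, "az": 0, "gripper": -0.2},
    {"dx": 0, "dy": 0, "dz": 0, "ax": 0, "ay": 0, "az": 0, "gripper": -0.2}
  ],
  "force": 50
}}

```text
time: 6.85
eef_pos: [0.5415, 0.1483, 0.0428]
tcp_rot: [-0.041, 0.999, -0.0, 0.001]
contact_force: [-1.1, 0.0, 6.0]
opening: 0.552
finger_force: 55.3
```

Call:
{"fn": "jog_arm", "kwargs": {
  "increments": [
    {"dx": 0, "dy": 0, "dz": 0.05, "ax": 0, "ay": 0, "az": 0, "gripper": -0.2},
    {"dx": 0, "dy": 0, "dz": 0.12, "ax": 0, "ay": 0, "az": 0, "gripper": -0.2},
    {"dx": 0, "dy": 0, "dz": 0.3, "ax": 0, "ay": 0, "az": 0, "gripper": -0.2},
    {"dx": 0, "dy": 0, "dz": 0.5, "ax": 0, "ay": 0, "az": 0, "gripper": -0.2},
    {"dx": 0, "dy": 0, "dz": 0.7, "ax": 0, "ay": 0, "az": 0, "gripper": -0.2},
    {"dx": 0, "dy": 0, "dz": 0.9, "ax": 0, "ay": 0, "az": 0, "gripper": -0.2},
    {"dx": 0, "dy": 0, "dz": 1, "ax": 0, "ay": 0, "az": 0, "gripper": -0.2},
    {"dx": 0, "dy": 0, "dz": 1, "ax": 0, "ay": 0, "az": 0, "gripper": -0.2},
    {"dx": 0, "dy": 0, "dz": 1, "ax": 0, "ay": 0, "az": 0, "gripper": -0.2}
  ]
}}

```text
time: 7.75
eef_pos: [0.5398, 0.1482, 0.1604]
tcp_rot: [-0.041, 0.999, -0.0, -0.001]
contact_force: [0.5, -0.3, -7.0]
opening: 0.554
finger_force: 54.3
```

```bash
python3 - <<'E'
from h import *
s=get_state();print({k:np.round(s[k],4) for k in('time','eef_pos','tcp_rot','contact_force','wrist_torque','opening')})
d=cam('wrist'); cv2.imwrite('pics/w4.png',d['frame']); P=cloud(d)
# in tool-relative world offsets
Q=P-np.array(s['eef_pos'])
np.savez('w4.npz',P=P,f=d['frame'],T=d['T'])
m=(Q[...,0]>-.13)&(Q[...,0]<.02)&(abs(Q[...,1])<.05)
for lo,hi in[(-.045,-.030),(.0,.02),(.05,.075)]:
    q=Q[m&(Q[...,2]>lo)&(Q[...,2]<hi)]
    print(lo,len(q),q.mean(0).round(4) if len(q) else '',cv2.minAreaRect((q[:,:2]*1000).astype(np.float32)) if len(q) else '')
# plane tilt of plate
q=Q[m&(Q[...,2]>-.045)&(Q[...,2]<-.030)]
A=np.c_[q[:,:2],np.ones(len(q))];print(np.linalg.lstsq(A,q[:,2],rcond=None)[0])
E
```

```text
{'time': np.float64(7.75), 'eef_pos': array([0.5398, 0.1482, 0.1604]), 'tcp_rot': array([-0.0406,  0.9992, -0.    , -0.0013]), 'contact_force': array([ 0.4835, -0.2817, -7.015 ]), 'wrist_torque': array([ 0.0661,  0.0522, -0.0235]), 'opening': np.float64(0.554)}
-0.045 12431 [-0.0909 -0.0066 -0.0342] ((-58.74158477783203, -4.139774322509766), (107.44373321533203, 68.47532653808594), 4.492024898529053)
0.0 18437 [-0.0133 -0.0002  0.0096] ((-10.900447845458984, 1.9453277587890625), (73.17901611328125, 76.56201171875), 59.1787109375)
0.05 29193 [-0.0332 -0.0029  0.0622] ((-32.503700256347656, -2.4170570373535156), (85.72234344482422, 101.56358337402344), 5.101820945739746)
[-0.00499789 -0.0001364  -0.0346146 ]
```

View pics/w4.png

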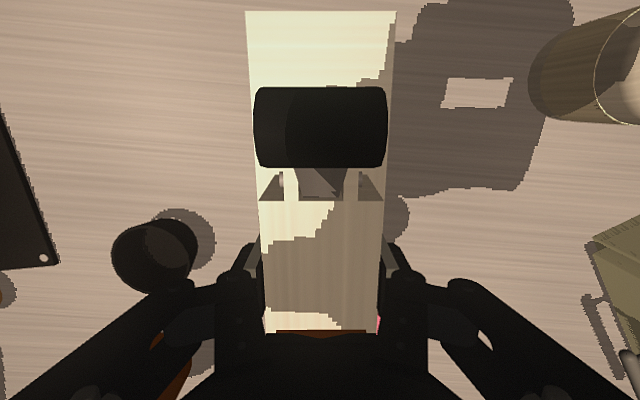

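The caddy is held level, with the bore 14.5 mm behind the TCP and the underside 40.6 mm below it. The muffin cup is at (155,255) and the dock is at the left edge. I'm carrying it toward the dock, stopping short of it to look.

Call:
{"fn": "jog_arm", "kwargs": {
  "increments": [
    {"dx": 0, "dy": -0.1, "dz": 0.05, "ax": 0, "ay": 0, "az": 0, "gripper": -0.2},
    {"dx": 0, "dy": -0.3, "dz": 0.1, "ax": 0, "ay": 0, "az": 0.02, "gripper": -0.2},
    {"dx": 0, "dy": -0.55, "dz": 0.1, "ax": 0, "ay": 0, "az": 0.04, "gripper": -0.2},
    {"dx": 0, "dy": -0.8, "dz": 0.1, "ax": 0, "ay": 0, "az": 0.05, "gripper": -0.2},
    {"dx": 0, "dy": -1, "dz": 0.1, "ax": 0, "ay": 0, "az": 0.05, "gripper": -0.2}
  ]
}}

```text
time: 8.3
eef_pos: [0.5401, 0.0261, 0.1731]
tcp_rot: [-0.08, 0.997, -0.0, -0.001]
contact_force: [0.0, 0.0, -6.7]
opening: 0.553
finger_force: 54.1
```

Call:
{"fn": "jog_arm", "kwargs": {
  "increments": [
    {"dx": 0, "dy": -0.2, "dz": 0, "ax": 0, "ay": 0, "az": 0, "gripper": -0.2},
    {"dx": 0, "dy": -0.4, "dz": 0, "ax": 0, "ay": 0, "az": 0, "gripper": -0.2},
    {"dx": 0, "dy": -0.6, "dz": 0, "ax": 0, "ay": 0, "az": 0, "gripper": -0.2},
    {"dx": 0, "dy": -0.7, "dz": 0, "ax": 0, "ay": 0, "az": 0, "gripper": -0.2},
    {"dx": 0, "dy": -0.7, "dz": 0, "ax": 0, "ay": 0, "az": 0, "gripper": -0.2},
    {"dx": 0, "dy": -0.7, "dz": 0, "ax": 0, "ay": 0, "az": 0, "gripper": -0.2},
    {"dx": 0, "dy": -0.7, "dz": 0, "ax": 0, "ay": 0, "az": 0, "gripper": -0.2},
    {"dx": 0, "dy": -0.7, "dz": 0, "ax": 0, "ay": 0, "az": 0, "gripper": -0.2}
  ]
}}

```text
time: 9.1
eef_pos: [0.5407, -0.0548, 0.1737]
tcp_rot: [-0.081, 0.997, 0.0, -0.0]
contact_force: [-0.2, -0.1, -6.0]
opening: 0.556
finger_force: 54.1
```

```bash
cat > ball.py <<'E'
from h import *
from scipy.optimize import least_squares
def look(name):
    s=get_state(); d=cam('wrist'); P=cloud(d); np.savez(name+'.npz',P=P,f=d['frame']); cv2.imwrite(f'pics/{name}.png',d['frame'])
    print({k:np.round(s[k],4).tolist() for k in('time','eef_pos','contact_force')}, 'yaw',np.degrees(np.arctan2(*R.from_quat(s['tcp_rot']).as_matrix()[[1,0],1])).round(2)-90)
    return s,d,P
def ballfit(P):
    m=np.isfinite(P[...,2])&(np.hypot(P[...,0]-.546,P[...,1]+.176)<.03)&(P[...,2]>.024)&(P[...,2]<.055)
    q=P[m]
    r=least_squares(lambda c:np.linalg.norm(q-c,axis=1)-.015,[.545,-.176,.033],loss='soft_l1',f_scale=.001)
    print('ball n',len(q),r.x.round(4),'rms mm',np.sqrt(np.mean(r.fun**2))*1e3)
    return r.x
def dock(P,f):
    m=np.isfinite(P[...,2])&(abs(P[...,0]-.545)<.14)&(abs(P[...,1]+.178)<.09)&(P[...,2]>.0055)&(P[...,2]<.0115)
    q=P[m]; q=q[f[m].max(-1)<75]
    print('dock z',np.median(q[:,2]).round(4),len(q),cv2.minAreaRect((q[:,:2]*1000).astype(np.float32)))
E
python3 - <<'E'
from ball import *
s,d,P=look('w5'); ballfit(P); dock(P,d['frame'])
P2=cloud(cam('top')); print('top');ballfit(P2)
P3=cloud(cam('scene')); print('scene');ballfit(P3)
E
```

```text
{'time': 9.1, 'eef_pos': [0.5407, -0.0548, 0.1737], 'contact_force': [-0.2072, -0.08, -5.9961]} yaw 9.239999999999995
ball n 1009 [ 0.5469 -0.1766  0.0332] rms mm 0.5384122449741042
dock z 0.0083 18479 ((555.12841796875, -174.42649841308594), (199.6230010986328, 96.57022094726562), 10.40851879119873)
top
ball n 58 [ 0.5463 -0.1758  0.0336] rms mm 2.8493011513836204
scene
ball n 91 [ 0.5467 -0.1784  0.0328] rms mm 1.4066338589520018
```

View pics/w5.png

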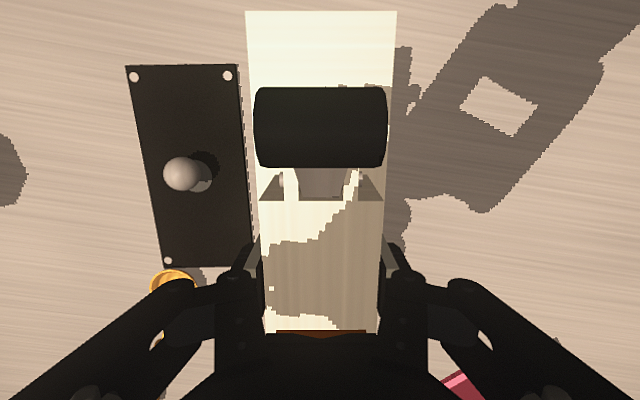

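The ball is at (182,173) in the wrist view: (0.547, −0.177, 0.033) in world, 8.5 mm off the disc centre, with height and offset as specified. The dock's yaw is 10.4°. I'm moving over the ball, then down to just above it.

Call:
{"fn": "jog_arm", "kwargs": {
  "increments": [
    {"dx": 0.02, "dy": -0.1, "dz": 0, "ax": 0, "ay": 0, "az": 0.005, "gripper": -0.2},
    {"dx": 0.06, "dy": -0.3, "dz": 0, "ax": 0, "ay": 0, "az": 0.01, "gripper": -0.2},
    {"dx": 0.1, "dy": -0.55, "dz": 0, "ax": 0, "ay": 0, "az": 0.013, "gripper": -0.2},
    {"dx": 0.14, "dy": -0.8, "dz": 0, "ax": 0, "ay": 0, "az": 0.013, "gripper": -0.2},
    {"dx": 0.17, "dy": -0.95, "dz": -0.1, "ax": 0, "ay": 0, "az": 0.013, "gripper": -0.2},
    {"dx": 0.17, "dy": -0.997, "dz": -0.25, "ax": 0, "ay": 0, "az": 0.013, "gripper": -0.2},
    {"dx": 0.17, "dy": -0.997, "dz": -0.4, "ax": 0, "ay": 0, "az": 0.013, "gripper": -0.2},
    {"dx": 0.17, "dy": -0.997, "dz": -0.5, "ax": 0, "ay": 0, "az": 0.013, "gripper": -0.2},
    {"dx": 0.17, "dy": -0.997, "dz": -0.55, "ax": 0, "ay": 0, "az": 0.013, "gripper": -0.2},
    {"dx": 0.17, "dy": -0.997, "dz": -0.55, "ax": 0, "ay": 0, "az": 0.013, "gripper": -0.2}
  ]
}}

```text
time: 10.25
eef_pos: [0.5607, -0.1752, 0.1069]
tcp_rot: [-0.09, 0.996, 0.0, -0.001]
contact_force: [0.1, 0.3, -7.3]
opening: 0.551
finger_force: 54.0
```

Call:
{"fn": "jog_arm", "kwargs": {
  "increments": [
    {"dx": 0, "dy": 0, "dz": 0, "ax": 0, "ay": 0, "az": 0, "gripper": -0.2},
    {"dx": 0, "dy": 0, "dz": 0, "ax": 0, "ay": 0, "az": 0, "gripper": -0.2},
    {"dx": 0, "dy": 0, "dz": 0, "ax": 0, "ay": 0, "az": 0, "gripper": -0.2}
  ]
}}

```text
time: 10.55
eef_pos: [0.5618, -0.1755, 0.109]
tcp_rot: [-0.09, 0.996, -0.001, 0.001]
contact_force: [0.3, -0.7, -6.6]
opening: 0.556
finger_force: 54.0
```

```bash
python3 - <<'E'
from ball import *
s,d,P=look('w6')
print(s['wrist_torque'])
Q=P-np.array(s['eef_pos'])
m=(Q[...,0]>-.14)&(Q[...,0]<.02)&(abs(Q[...,1])<.06)&(Q[...,2]>-.045)&(Q[...,2]<-.028)
q=Q[m];r=cv2.minAreaRect((q[:,:2]*1000).astype(np.float32));print('plate rel TCP',r,np.median(q[:,2]))
dk=np.isfinite(P[...,2])&(P[...,2]>.004)&(P[...,2]<.0125)&(d['frame'].max(-1)<75)&(abs(P[...,0]-.5)<.13)&(abs(P[...,1]+.178)<.09)
q=P[dk];print(len(q),cv2.minAreaRect((q[:,:2]*1000).astype(np.float32)))
E
```

```text
{'time': 10.55, 'eef_pos': [0.5618, -0.1755, 0.109], 'contact_force': [0.3282, -0.6605, -6.6203]} yaw 10.349999999999994
[-0.02454634  0.07703181  0.00377656]
plate rel TCP ((-57.84162139892578, -9.945480346679688), (107.44127655029297, 68.56037139892578), 10.26526927947998) -0.03453879086486364
48 ((510.6561584472656, -129.667724609375), (37.992225646972656, 115.27493286132812), 77.93724060058594)
```

View pics/w6.png

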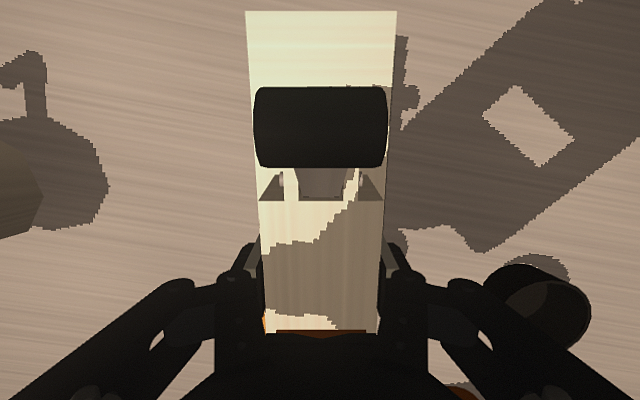

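The caddy is above the dock and hides it, the muffin cup is clear at (540,305), and the plate is level and aligned (10.3°). I'm lowering it to just above the ball, then at 5 mm/s.

Call:
{"fn": "jog_arm", "kwargs": {
  "increments": [
    {"dx": -0.005, "dy": 0.007, "dz": -0.03, "ax": 0, "ay": 0, "az": 0, "gripper": -0.2},
    {"dx": -0.005, "dy": 0.007, "dz": -0.06, "ax": 0, "ay": 0, "az": 0, "gripper": -0.2},
    {"dx": -0.005, "dy": 0.007, "dz": -0.09, "ax": 0, "ay": 0, "az": 0, "gripper": -0.2},
    {"dx": -0.005, "dy": 0.007, "dz": -0.11, "ax": 0, "ay": 0, "az": 0, "gripper": -0.2},
    {"dx": -0.005, "dy": 0.007, "dz": -0.13, "ax": 0, "ay": 0, "az": 0, "gripper": -0.2},
    {"dx": -0.005, "dy": 0.007, "dz": -0.135, "ax": 0, "ay": 0, "az": 0, "gripper": -0.2},
    {"dx": -0.005, "dy": 0.007, "dz": -0.14, "ax": 0, "ay": 0, "az": 0, "gripper": -0.2}
  ]
}}

```text
time: 11.3
eef_pos: [0.5606, -0.1745, 0.091]
tcp_rot: [-0.09, 0.996, 0.0, -0.0]
contact_force: [0.4, 0.3, -6.9]
opening: 0.558
finger_force: 54.1
```

Call:
{"fn": "jog_arm", "kwargs": {
  "increments": [
    {"dx": 0, "dy": 0, "dz": -0.004, "ax": 0, "ay": 0, "az": 0, "gripper": -0.2},
    {"dx": 0, "dy": 0, "dz": -0.008, "ax": 0, "ay": 0, "az": 0, "gripper": -0.2},
    {"dx": 0, "dy": 0, "dz": -0.012, "ax": 0, "ay": 0, "az": 0, "gripper": -0.2},
    {"dx": 0, "dy": 0, "dz": -0.016, "ax": 0, "ay": 0, "az": 0, "gripper": -0.2},
    {"dx": 0, "dy": 0, "dz": -0.02, "ax": 0, "ay": 0, "az": 0, "gripper": -0.2},
    {"dx": 0, "dy": 0, "dz": -0.024, "ax": 0, "ay": 0, "az": 0, "gripper": -0.2},
    {"dx": 0, "dy": 0, "dz": -0.028, "ax": 0, "ay": 0, "az": 0, "gripper": -0.2},
    {"dx": 0, "dy": 0, "dz": -0.032, "ax": 0, "ay": 0, "az": 0, "gripper": -0.2},
    {"dx": 0, "dy": 0, "dz": -0.036, "ax": 0, "ay": 0, "az": 0, "gripper": -0.2},
    {"dx": 0, "dy": 0, "dz": -0.04, "ax": 0, "ay": 0, "az": 0, "gripper": -0.2}
  ]
}}

```text
time: 12.3
eef_pos: [0.5606, -0.1745, 0.0863]
tcp_rot: [-0.09, 0.996, -0.0, 0.0]
contact_force: [0.0, -0.5, -6.5]
opening: 0.556
finger_force: 54.1
```

Call:
{"fn": "jog_arm", "kwargs": {
  "increments": [
    {"dx": 0, "dy": 0, "dz": -0.004, "ax": 0, "ay": 0, "az": 0, "gripper": -0.2},
    {"dx": 0, "dy": 0, "dz": -0.008, "ax": 0, "ay": 0, "az": 0, "gripper": -0.2},
    {"dx": 0, "dy": 0, "dz": -0.012, "ax": 0, "ay": 0, "az": 0, "gripper": -0.2},
    {"dx": 0, "dy": 0, "dz": -0.016, "ax": 0, "ay": 0, "az": 0, "gripper": -0.2},
    {"dx": 0, "dy": 0, "dz": -0.02, "ax": 0, "ay": 0, "az": 0, "gripper": -0.2},
    {"dx": 0, "dy": 0, "dz": -0.024, "ax": 0, "ay": 0, "az": 0, "gripper": -0.2},
    {"dx": 0, "dy": 0, "dz": -0.028, "ax": 0, "ay": 0, "az": 0, "gripper": -0.2},
    {"dx": 0, "dy": 0, "dz": -0.032, "ax": 0, "ay": 0, "az": 0, "gripper": -0.2},
    {"dx": 0, "dy": 0, "dz": -0.036, "ax": 0, "ay": 0, "az": 0, "gripper": -0.2},
    {"dx": 0, "dy": 0, "dz": -0.04, "ax": 0, "ay": 0, "az": 0, "gripper": -0.2}
  ]
}}

```text
time: 13.3
eef_pos: [0.5606, -0.1745, 0.0815]
tcp_rot: [-0.09, 0.996, -0.0, 0.0]
contact_force: [0.6, -0.8, -6.1]
opening: 0.551
finger_force: 54.1
```

Underside is at 0.041 with no contact yet.

Call:
{"fn": "jog_arm", "kwargs": {
  "increments": [
    {"dx": 0, "dy": 0, "dz": -0.004, "ax": 0, "ay": 0, "az": 0, "gripper": -0.2},
    {"dx": 0, "dy": 0, "dz": -0.008, "ax": 0, "ay": 0, "az": 0, "gripper": -0.2},
    {"dx": 0, "dy": 0, "dz": -0.012, "ax": 0, "ay": 0, "az": 0, "gripper": -0.2},
    {"dx": 0, "dy": 0, "dz": -0.016, "ax": 0, "ay": 0, "az": 0, "gripper": -0.2},
    {"dx": 0, "dy": 0, "dz": -0.02, "ax": 0, "ay": 0, "az": 0, "gripper": -0.2},
    {"dx": 0, "dy": 0, "dz": -0.024, "ax": 0, "ay": 0, "az": 0, "gripper": -0.2}
  ]
}}

```text
time: 13.9
eef_pos: [0.5606, -0.1745, 0.0786]
tcp_rot: [-0.09, 0.996, -0.0, -0.0]
contact_force: [-0.1, -0.6, -5.1]
opening: 0.556
finger_force: 54.1
```

Call:
{"fn": "jog_arm", "kwargs": {
  "increments": [
    {"dx": 0, "dy": 0, "dz": -0.004, "ax": 0, "ay": 0, "az": 0, "gripper": -0.2},
    {"dx": 0, "dy": 0, "dz": -0.008, "ax": 0, "ay": 0, "az": 0, "gripper": -0.2},
    {"dx": 0, "dy": 0, "dz": -0.012, "ax": 0, "ay": 0, "az": 0, "gripper": -0.2},
    {"dx": 0, "dy": 0, "dz": -0.016, "ax": 0, "ay": 0, "az": 0, "gripper": -0.2},
    {"dx": 0, "dy": 0, "dz": -0.02, "ax": 0, "ay": 0, "az": 0, "gripper": -0.2},
    {"dx": 0, "dy": 0, "dz": -0.024, "ax": 0, "ay": 0, "az": 0, "gripper": -0.2}
  ]
}}

```text
time: 14.5
eef_pos: [0.5606, -0.1745, 0.0756]
tcp_rot: [-0.09, 0.996, 0.0, -0.0]
contact_force: [-0.0, -0.3, -6.3]
opening: 0.553
finger_force: 54.1
```

Call:
{"fn": "jog_arm", "kwargs": {
  "increments": [
    {"dx": 0, "dy": 0, "dz": -0.004, "ax": 0, "ay": 0, "az": 0, "gripper": -0.2},
    {"dx": 0, "dy": 0, "dz": -0.008, "ax": 0, "ay": 0, "az": 0, "gripper": -0.2},
    {"dx": 0, "dy": 0, "dz": -0.012, "ax": 0, "ay": 0, "az": 0, "gripper": -0.2},
    {"dx": 0, "dy": 0, "dz": -0.016, "ax": 0, "ay": 0, "az": 0, "gripper": -0.2},
    {"dx": 0, "dy": 0, "dz": -0.02, "ax": 0, "ay": 0, "az": 0, "gripper": -0.2},
    {"dx": 0, "dy": 0, "dz": -0.024, "ax": 0, "ay": 0, "az": 0, "gripper": -0.2}
  ]
}}

```text
time: 15.1
eef_pos: [0.5606, -0.1745, 0.0728]
tcp_rot: [-0.09, 0.996, -0.0, 0.0]
contact_force: [0.6, -0.2, -6.6]
opening: 0.554
finger_force: 54.1
```

Call:
{"fn": "jog_arm", "kwargs": {
  "increments": [
    {"dx": 0, "dy": 0, "dz": -0.004, "ax": 0, "ay": 0, "az": 0, "gripper": -0.2},
    {"dx": 0, "dy": 0, "dz": -0.008, "ax": 0, "ay": 0, "az": 0, "gripper": -0.2},
    {"dx": 0, "dy": 0, "dz": -0.012, "ax": 0, "ay": 0, "az": 0, "gripper": -0.2},
    {"dx": 0, "dy": 0, "dz": -0.016, "ax": 0, "ay": 0, "az": 0, "gripper": -0.2},
    {"dx": 0, "dy": 0, "dz": -0.02, "ax": 0, "ay": 0, "az": 0, "gripper": -0.2},
    {"dx": 0, "dy": 0, "dz": -0.024, "ax": 0, "ay": 0, "az": 0, "gripper": -0.2}
  ]
}}

```text
time: 15.7
eef_pos: [0.5606, -0.1745, 0.0699]
tcp_rot: [-0.09, 0.996, -0.0, 0.0]
contact_force: [0.6, -0.1, -6.1]
opening: 0.557
finger_force: 54.1
```

The bore's edge is now below the ball's equator with no side force, so the ball is in.

Call:
{"fn": "jog_arm", "kwargs": {
  "increments": [
    {"dx": 0, "dy": 0, "dz": -0.008, "ax": 0, "ay": 0, "az": 0, "gripper": -0.2},
    {"dx": 0, "dy": 0, "dz": -0.016, "ax": 0, "ay": 0, "az": 0, "gripper": -0.2},
    {"dx": 0, "dy": 0, "dz": -0.024, "ax": 0, "ay": 0, "az": 0, "gripper": -0.2},
    {"dx": 0, "dy": 0, "dz": -0.032, "ax": 0, "ay": 0, "az": 0, "gripper": -0.2},
    {"dx": 0, "dy": 0, "dz": -0.04, "ax": 0, "ay": 0, "az": 0, "gripper": -0.2},
    {"dx": 0, "dy": 0, "dz": -0.048, "ax": 0, "ay": 0, "az": 0, "gripper": -0.2},
    {"dx": 0, "dy": 0, "dz": -0.056, "ax": 0, "ay": 0, "az": 0, "gripper": -0.2},
    {"dx": 0, "dy": 0, "dz": -0.064, "ax": 0, "ay": 0, "az": 0, "gripper": -0.2},
    {"dx": 0, "dy": 0, "dz": -0.072, "ax": 0, "ay": 0, "az": 0, "gripper": -0.2},
    {"dx": 0, "dy": 0, "dz": -0.08, "ax": 0, "ay": 0, "az": 0, "gripper": -0.2}
  ]
}}

```text
time: 16.7
eef_pos: [0.5606, -0.1745, 0.0603]
tcp_rot: [-0.09, 0.996, -0.0, 0.0]
contact_force: [-1.0, 0.5, -5.7]
opening: 0.554
finger_force: 54.1
```

Call:
{"fn": "jog_arm", "kwargs": {
  "increments": [
    {"dx": 0, "dy": 0, "dz": -0.007, "ax": 0, "ay": 0, "az": 0, "gripper": -0.2},
    {"dx": 0, "dy": 0, "dz": -0.014, "ax": 0, "ay": 0, "az": 0, "gripper": -0.2},
    {"dx": 0, "dy": 0, "dz": -0.021, "ax": 0, "ay": 0, "az": 0, "gripper": -0.2},
    {"dx": 0, "dy": 0, "dz": -0.027, "ax": 0, "ay": 0, "az": 0, "gripper": -0.2},
    {"dx": 0, "dy": 0, "dz": -0.033, "ax": 0, "ay": 0, "az": 0, "gripper": -0.2},
    {"dx": 0, "dy": 0, "dz": -0.038, "ax": 0, "ay": 0, "az": 0, "gripper": -0.2},
    {"dx": 0, "dy": 0, "dz": -0.042, "ax": 0, "ay": 0, "az": 0, "gripper": -0.2},
    {"dx": 0, "dy": 0, "dz": -0.046, "ax": 0, "ay": 0, "az": 0, "gripper": -0.2},
    {"dx": 0, "dy": 0, "dz": -0.05, "ax": 0, "ay": 0, "az": 0, "gripper": -0.2}
  ]
}}

```text
time: 17.6
eef_pos: [0.5606, -0.1745, 0.0543]
tcp_rot: [-0.09, 0.996, -0.0, 0.0]
contact_force: [0.6, -0.2, -6.1]
opening: 0.555
finger_force: 54.1
```

Call:
{"fn": "jog_arm", "kwargs": {
  "increments": [
    {"dx": 0, "dy": 0, "dz": -0.004, "ax": 0, "ay": 0, "az": 0, "gripper": -0.2},
    {"dx": 0, "dy": 0, "dz": -0.008, "ax": 0, "ay": 0, "az": 0, "gripper": -0.2},
    {"dx": 0, "dy": 0, "dz": -0.012, "ax": 0, "ay": 0, "az": 0, "gripper": -0.2},
    {"dx": 0, "dy": 0, "dz": -0.016, "ax": 0, "ay": 0, "az": 0, "gripper": -0.2},
    {"dx": 0, "dy": 0, "dz": -0.02, "ax": 0, "ay": 0, "az": 0, "gripper": -0.2},
    {"dx": 0, "dy": 0, "dz": -0.024, "ax": 0, "ay": 0, "az": 0, "gripper": -0.2},
    {"dx": 0, "dy": 0, "dz": -0.028, "ax": 0, "ay": 0, "az": 0, "gripper": -0.2},
    {"dx": 0, "dy": 0, "dz": -0.032, "ax": 0, "ay": 0, "az": 0, "gripper": -0.2}
  ]
}}

```text
time: 18.4
eef_pos: [0.5606, -0.1745, 0.0505]
tcp_rot: [-0.09, 0.996, 0.0, 0.0]
contact_force: [-0.1, -0.9, -6.2]
opening: 0.557
finger_force: 54.1
```

Call:
{"fn": "jog_arm", "kwargs": {
  "increments": [
    {"dx": 0, "dy": 0, "dz": -0.003, "ax": 0, "ay": 0, "az": 0, "gripper": -0.2},
    {"dx": 0, "dy": 0, "dz": -0.006, "ax": 0, "ay": 0, "az": 0, "gripper": -0.2},
    {"dx": 0, "dy": 0, "dz": -0.009, "ax": 0, "ay": 0, "az": 0, "gripper": -0.2},
    {"dx": 0, "dy": 0, "dz": -0.009, "ax": 0, "ay": 0, "az": 0, "gripper": -0.2}
  ]
}}

```text
time: 18.8
eef_pos: [0.5605, -0.1745, 0.0494]
tcp_rot: [-0.09, 0.996, 0.0, -0.0]
contact_force: [-0.0, -0.4, -5.7]
opening: 0.559
finger_force: 54.1
```

Call:
{"fn": "jog_arm", "kwargs": {
  "increments": [
    {"dx": 0, "dy": 0, "dz": -0.003, "ax": 0, "ay": 0, "az": 0, "gripper": -0.2},
    {"dx": 0, "dy": 0, "dz": -0.006, "ax": 0, "ay": 0, "az": 0, "gripper": -0.2},
    {"dx": 0, "dy": 0, "dz": -0.006, "ax": 0, "ay": 0, "az": 0, "gripper": -0.2}
  ]
}}

```text
time: 19.1
eef_pos: [0.5607, -0.1746, 0.0489]
tcp_rot: [-0.09, 0.996, -0.0, 0.0]
contact_force: [-1.0, -0.0, -5.5]
opening: 0.551
finger_force: 54.4
```

Call:
{"fn": "jog_arm", "kwargs": {
  "increments": [
    {"dx": 0, "dy": 0, "dz": -0.003, "ax": 0, "ay": 0, "az": 0, "gripper": -0.2},
    {"dx": 0, "dy": 0, "dz": -0.006, "ax": 0, "ay": 0, "az": 0, "gripper": -0.2},
    {"dx": 0, "dy": 0, "dz": -0.006, "ax": 0, "ay": 0, "az": 0, "gripper": -0.2}
  ]
}}

```text
time: 19.4
eef_pos: [0.5607, -0.1746, 0.0488]
tcp_rot: [-0.09, 0.996, -0.0, -0.0]
contact_force: [-5.0, 1.9, 2.0]
opening: 0.557
finger_force: 55.1
```

Contact: net 8 N at underside height 8.2 mm, so it is seated on the dock face. I'm easing the grip off gently.

Call:
{"fn": "jog_arm", "kwargs": {
  "increments": [
    {"dx": 0, "dy": 0, "dz": 0, "ax": 0, "ay": 0, "az": 0, "gripper": -0.2},
    {"dx": 0, "dy": 0, "dz": 0, "ax": 0, "ay": 0, "az": 0, "gripper": 0.05},
    {"dx": 0, "dy": 0, "dz": 0, "ax": 0, "ay": 0, "az": 0, "gripper": 0.1}
  ],
  "force": 20
}}

```text
time: 19.7
eef_pos: [0.5607, -0.1746, 0.0488]
tcp_rot: [-0.09, 0.996, -0.0, -0.0]
contact_force: [-5.0, 1.9, 4.1]
opening: 0.552
finger_force: 55.2
```

Call:
{"fn": "jog_arm", "kwargs": {
  "increments": [
    {"dx": 0, "dy": 0, "dz": 0, "ax": 0, "ay": 0, "az": 0, "gripper": 0.14},
    {"dx": 0, "dy": 0, "dz": 0, "ax": 0, "ay": 0, "az": 0, "gripper": 0.2},
    {"dx": 0, "dy": 0, "dz": 0, "ax": 0, "ay": 0, "az": 0, "gripper": 0.35},
    {"dx": 0, "dy": 0, "dz": 0, "ax": 0, "ay": 0, "az": 0, "gripper": 0.6},
    {"dx": 0, "dy": 0, "dz": 0, "ax": 0, "ay": 0, "az": 0, "gripper": 0.6}
  ]
}}

```text
time: 20.2
eef_pos: [0.5609, -0.1747, 0.0481]
tcp_rot: [-0.09, 0.996, -0.0, 0.0]
contact_force: [0.7, 0.1, 0.6]
opening: 0.801
finger_force: 0.0
```

```bash
python3 - <<'E'
from ball import *
s,d,P=look('w7')
m=np.isfinite(P[...,2])&(P[...,2]>.009)&(P[...,2]<.022)&(abs(P[...,0]-.5)<.07)&(abs(P[...,1]+.185)<.05)&(d['frame'].min(-1)>90)
q=P[m];print(len(q),np.median(q[:,2]),cv2.minAreaRect((q[:,:2]*1000).astype(np.float32)))
A=np.c_[q[:,:2]-q[:,:2].mean(0),np.ones(len(q))];print(np.linalg.lstsq(A,q[:,2],rcond=None)[0])
E
```

```text
{'time': 20.2, 'eef_pos': [0.5609, -0.1747, 0.0481], 'contact_force': [0.713, 0.0803, 0.5939]} yaw 10.329999999999998
12597 0.014274890524584444 ((507.2748718261719, -186.69166564941406), (120.21804809570312, 89.12220764160156), 5.669832229614258)
[1.06752736e-03 7.30030723e-05 1.41911347e-02]
```

The plate is flat (slope 0.001, top at 0.0143 m). I'm rising and looking at the handle.

Call:
{"fn": "jog_arm", "kwargs": {
  "increments": [
    {"dx": 0, "dy": 0, "dz": 0.1, "ax": 0, "ay": 0, "az": 0, "gripper": 0.6},
    {"dx": 0, "dy": 0, "dz": 0.4, "ax": 0, "ay": 0, "az": 0, "gripper": 0.6},
    {"dx": 0, "dy": 0, "dz": 0.8, "ax": 0, "ay": 0, "az": 0, "gripper": 0.6},
    {"dx": 0, "dy": 0, "dz": 1, "ax": 0, "ay": 0, "az": 0, "gripper": 0.6},
    {"dx": 0, "dy": 0, "dz": 1, "ax": 0, "ay": 0, "az": 0, "gripper": 0.6}
  ]
}}

```text
time: 20.75
eef_pos: [0.5636, -0.1759, 0.1747]
tcp_rot: [-0.09, 0.996, -0.003, 0.005]
contact_force: [0.4, 0.4, -0.2]
opening: 0.804
finger_force: 0.0
```

Call:
{"fn": "jog_arm", "kwargs": {
  "increments": [
    {"dx": -0.3, "dy": -0.05, "dz": 0.1, "ax": 0, "ay": 0, "az": 0, "gripper": 0.2},
    {"dx": -0.57, "dy": -0.1, "dz": 0.1, "ax": 0, "ay": 0, "az": 0, "gripper": 0.2},
    {"dx": -0.57, "dy": -0.1, "dz": 0.1, "ax": 0, "ay": 0, "az": 0, "gripper": 0.2},
    {"dx": -0.57, "dy": -0.1, "dz": 0.1, "ax": 0, "ay": 0, "az": 0, "gripper": 0.2},
    {"dx": -0.57, "dy": -0.1, "dz": 0.1, "ax": 0, "ay": 0, "az": 0, "gripper": 0.2}
  ]
}}

```text
time: 21.25
eef_pos: [0.4926, -0.1865, 0.1798]
tcp_rot: [-0.09, 0.996, 0.0, 0.0]
contact_force: [0.1, 0.9, 0.6]
opening: 0.599
finger_force: 0.0
```

```bash
python3 - <<'E'
from ball import *
s,d,P=look('w8')
near=np.isfinite(P[...,2])&(abs(P[...,0]-.54)<.13)&(abs(P[...,1]+.178)<.06)
for n,lo,hi,e in [('plate',.0115,.0165,d['frame'].min(-1)>90),('hous',.054,.062,P[...,0]>.505),('jar',.071,.084,P[...,0]>.57),('roller',.09,.12,P[...,0]<.52)]:
    q=P[near&(P[...,2]>lo)&(P[...,2]<hi)&e]
    print(n,len(q),q.mean(0).round(4),np.percentile(q[:,2],97).round(4),cv2.minAreaRect((q[:,:2]*1000).astype(np.float32)))
E
```

```text
{'time': 21.25, 'eef_pos': [0.4926, -0.1865, 0.1798], 'contact_force': [0.0806, 0.8974, 0.6487]} yaw 10.329999999999998
plate 3891 [ 0.4958 -0.1967  0.0142] 0.0155 ((543.7476806640625, -177.05311584472656), (190.44781494140625, 67.9517822265625), 10.408238410949707)
hous 3581 [ 0.5542 -0.1751  0.0581] 0.0596 ((561.4979248046875, -174.1048126220703), (91.98909759521484, 48.9085807800293), 10.720008850097656)
jar 1687 [ 0.6007 -0.1665  0.0777] 0.0793 ((601.89306640625, -164.92723083496094), (50.03186798095703, 34.812252044677734), 86.39380645751953)
roller 820 [ 0.4915 -0.1867  0.111 ] 0.1138 ((493.00927734375, -186.43865966796875), (14.810333251953125, 23.740400314331055), 10.543649673461914)
```

View pics/w8.png

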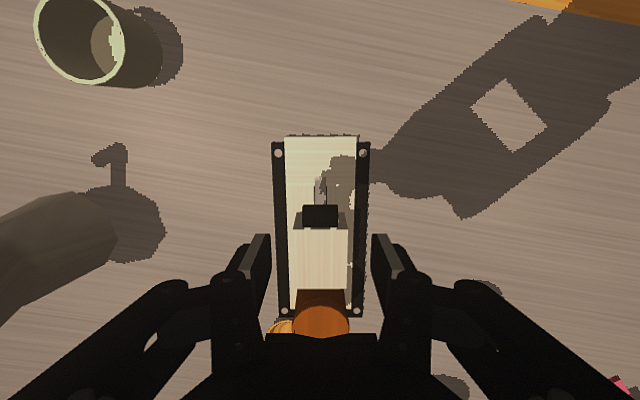

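The caddy sits square on the dock plate (plate yaw 10.41° against 10.4°). The roller is at (320,215): (0.493, −0.186), top 0.112 m. I'm pinching it.

Call:
{"fn": "jog_arm", "kwargs": {
  "increments": [
    {"dx": 0, "dy": 0, "dz": -0.2, "ax": 0, "ay": 0, "az": 0, "gripper": 0.2},
    {"dx": 0, "dy": 0, "dz": -0.4, "ax": 0, "ay": 0, "az": 0, "gripper": 0.2},
    {"dx": 0, "dy": 0, "dz": -0.52, "ax": 0, "ay": 0, "az": 0, "gripper": 0.2},
    {"dx": 0, "dy": 0, "dz": -0.58, "ax": 0, "ay": 0, "az": 0, "gripper": 0.1},
    {"dx": 0, "dy": 0, "dz": -0.58, "ax": 0, "ay": 0, "az": 0, "gripper": -0.1},
    {"dx": 0, "dy": 0, "dz": -0.58, "ax": 0, "ay": 0, "az": 0, "gripper": -0.3},
    {"dx": 0, "dy": 0, "dz": -0.58, "ax": 0, "ay": 0, "az": 0, "gripper": -0.6},
    {"dx": 0, "dy": 0, "dz": -0.58, "ax": 0, "ay": 0, "az": 0, "gripper": -0.6},
    {"dx": 0, "dy": 0, "dz": -0.58, "ax": 0, "ay": 0, "az": 0, "gripper": -0.6}
  ],
  "force": 20
}}

```text
time: 22.2
eef_pos: [0.493, -0.187, 0.1116]
tcp_rot: [-0.09, 0.996, -0.001, 0.001]
contact_force: [1.4, 0.1, 1.1]
opening: 0.274
finger_force: 24.4
```

Call:
{"fn": "jog_arm", "kwargs": {
  "increments": [
    {"dx": -0.02, "dy": -0.004, "dz": -0.011, "ax": 0, "ay": 0, "az": 0, "gripper": -0.6},
    {"dx": -0.042, "dy": -0.008, "dz": -0.023, "ax": 0, "ay": 0, "az": 0, "gripper": -0.6},
    {"dx": -0.071, "dy": -0.013, "dz": -0.044, "ax": 0, "ay": 0, "az": 0, "gripper": -0.6},
    {"dx": -0.099, "dy": -0.018, "dz": -0.066, "ax": 0, "ay": 0, "az": 0, "gripper": -0.6},
    {"dx": -0.134, "dy": -0.025, "dz": -0.099, "ax": 0, "ay": 0, "az": 0, "gripper": -0.6},
    {"dx": -0.166, "dy": -0.03, "dz": -0.135, "ax": 0, "ay": 0, "az": 0, "gripper": -0.6},
    {"dx": -0.194, "dy": -0.035, "dz": -0.175, "ax": 0, "ay": 0, "az": 0, "gripper": -0.6},
    {"dx": -0.217, "dy": -0.04, "dz": -0.217, "ax": 0, "ay": 0, "az": 0, "gripper": -0.6}
  ]
}}

```text
time: 23.0
eef_pos: [0.4652, -0.192, 0.0842]
tcp_rot: [-0.09, 0.996, -0.001, -0.001]
contact_force: [-3.7, -3.7, 3.7]
opening: 0.275
finger_force: 24.8
```

Call:
{"fn": "jog_arm", "kwargs": {
  "increments": [
    {"dx": -0.01, "dy": -0.002, "dz": -0.022, "ax": 0, "ay": 0, "az": 0, "gripper": -0.6},
    {"dx": -0.019, "dy": -0.004, "dz": -0.044, "ax": 0, "ay": 0, "az": 0, "gripper": -0.6},
    {"dx": -0.027, "dy": -0.005, "dz": -0.067, "ax": 0, "ay": 0, "az": 0, "gripper": -0.6},
    {"dx": -0.034, "dy": -0.006, "dz": -0.09, "ax": 0, "ay": 0, "az": 0, "gripper": -0.6}
  ]
}}

```text
time: 23.4
eef_pos: [0.4612, -0.1924, 0.0729]
tcp_rot: [-0.09, 0.996, -0.0, -0.001]
contact_force: [-3.4, -3.8, 2.9]
opening: 0.277
finger_force: 24.6
```

Call:
{"fn": "jog_arm", "kwargs": {
  "increments": [
    {"dx": -0.005, "dy": -0.001, "dz": -0.024, "ax": 0, "ay": 0, "az": 0, "gripper": -0.6},
    {"dx": -0.01, "dy": -0.002, "dz": -0.047, "ax": 0, "ay": 0, "az": 0, "gripper": -0.6},
    {"dx": -0.014, "dy": -0.003, "dz": -0.071, "ax": 0, "ay": 0, "az": 0, "gripper": -0.6},
    {"dx": -0.016, "dy": -0.003, "dz": -0.09, "ax": 0, "ay": 0, "az": 0, "gripper": -0.6},
    {"dx": -0.016, "dy": -0.003, "dz": -0.09, "ax": 0, "ay": 0, "az": 0, "gripper": -0.6}
  ]
}}

```text
time: 23.9
eef_pos: [0.4598, -0.1921, 0.0622]
tcp_rot: [-0.09, 0.996, 0.0, -0.0]
contact_force: [-3.7, -1.5, 0.6]
opening: 0.279
finger_force: 24.4
```

Call:
{"fn": "jog_arm", "kwargs": {
  "increments": [
    {"dx": 0, "dy": 0, "dz": -0.004, "ax": 0, "ay": 0, "az": 0, "gripper": -0.6},
    {"dx": 0, "dy": 0, "dz": -0.008, "ax": 0, "ay": 0, "az": 0, "gripper": -0.6},
    {"dx": 0, "dy": 0, "dz": -0.008, "ax": 0, "ay": 0, "az": 0, "gripper": -0.6}
  ]
}}

```text
time: 24.2
eef_pos: [0.4599, -0.1921, 0.0619]
tcp_rot: [-0.09, 0.996, 0.0, -0.001]
contact_force: [-5.1, -2.1, 3.8]
opening: 0.272
finger_force: 24.7
```

Call:
{"fn": "jog_arm", "kwargs": {
  "increments": [
    {"dx": 0, "dy": 0, "dz": -0.004, "ax": 0, "ay": 0, "az": 0, "gripper": -0.6},
    {"dx": 0, "dy": 0, "dz": -0.008, "ax": 0, "ay": 0, "az": 0, "gripper": -0.6},
    {"dx": 0, "dy": 0, "dz": -0.008, "ax": 0, "ay": 0, "az": 0, "gripper": -0.6}
  ]
}}

```text
time: 24.5
eef_pos: [0.4599, -0.1921, 0.0613]
tcp_rot: [-0.09, 0.996, 0.0, -0.001]
contact_force: [-6.7, -0.8, 6.9]
opening: 0.277
finger_force: 25.0
```

Force is building against a stop. I'm releasing and checking the handle.

Call:
{"fn": "jog_arm", "kwargs": {
  "increments": [
    {"dx": 0, "dy": 0, "dz": 0, "ax": 0, "ay": 0, "az": 0, "gripper": -0.3},
    {"dx": 0, "dy": 0, "dz": 0, "ax": 0, "ay": 0, "az": 0, "gripper": 0},
    {"dx": 0, "dy": 0, "dz": 0, "ax": 0, "ay": 0, "az": 0, "gripper": 0.3},
    {"dx": 0, "dy": 0, "dz": 0, "ax": 0, "ay": 0, "az": 0, "gripper": 0.3},
    {"dx": 0, "dy": 0, "dz": 0.2, "ax": 0, "ay": 0, "az": 0, "gripper": 0.3},
    {"dx": 0, "dy": 0, "dz": 0.5, "ax": 0, "ay": 0, "az": 0, "gripper": 0.3},
    {"dx": 0, "dy": 0, "dz": 0.8, "ax": 0, "ay": 0, "az": 0, "gripper": 0.3},
    {"dx": 0, "dy": 0, "dz": 0.8, "ax": 0, "ay": 0, "az": 0, "gripper": 0.3},
    {"dx": 0, "dy": 0, "dz": 0.8, "ax": 0, "ay": 0, "az": 0, "gripper": 0.3},
    {"dx": 0, "dy": 0, "dz": 0.8, "ax": 0, "ay": 0, "az": 0, "gripper": 0.3}
  ]
}}

```text
time: 25.5
eef_pos: [0.4594, -0.1918, 0.1555]
tcp_rot: [-0.09, 0.996, 0.001, -0.001]
contact_force: [-0.3, -0.5, -0.1]
opening: 0.653
finger_force: 0.0
```

```bash
cat > chk.py <<'E'
from ball import *
s,d,P=look('w9')
O=np.array([.5468,-.1767,.008]); y=np.radians(10.4); u=np.array([np.cos(y),np.sin(y),0]); n=np.array([-u[1],u[0],0])
Q=P-O; C=np.stack([Q@u,Q@n,Q[...,2]],-1)
f=d['frame'].max(-1)
m=np.isfinite(P[...,2])&(C[...,0]<-70)if 0 else np.isfinite(P[...,2])&(C[...,0]<-.07)&(C[...,0]>-.11)&(abs(C[...,1])<.02)&(C[...,2]>.04)&(C[...,2]<.09)&(f<70)
q=C[m];print('roller',len(q),np.percentile(q,[3,50,97],axis=0).round(4))
m=np.isfinite(P[...,2])&(C[...,0]<-.035)&(C[...,0]>-.078)&(abs(C[...,1])<.005)&(C[...,2]>.03)&(C[...,2]<.09)
q=C[m];print('lever',len(q),q.mean(0).round(4),np.polyfit(q[:,0],q[:,2],1))
for nm,lo,hi,a,b in[('plate',.003,.009,-.12,.1),('hous',.046,.055,-.02,.04),('jar',.062,.078,.03,.1)]:
    m=np.isfinite(P[...,2])&(C[...,0]>a)&(C[...,0]<b)&(abs(C[...,1])<.05)&(C[...,2]>lo)&(C[...,2]<hi)&((nm!='plate')|(d['frame'].min(-1)>90))
    q=C[m];A=np.c_[q[:,:2],np.ones(len(q))];print(nm,len(q),np.median(q,0).round(4),np.linalg.lstsq(A,q[:,2],rcond=None)[0].round(4),cv2.minAreaRect((q[:,:2]*1000).astype(np.float32)))
E
python3 chk.py
```

```text
{'time': 25.5, 'eef_pos': [0.4594, -0.1918, 0.1555], 'contact_force': [-0.2516, -0.5296, -0.0792]} yaw 10.329999999999998
roller 612 [[-0.095  -0.0092  0.0491]
 [-0.0894  0.0014  0.0547]
 [-0.0799  0.0123  0.0566]]
lever 631 [-0.0574 -0.0001  0.0511] [0.00259506 0.0512227 ]
plate 3264 [-0.0546 -0.0187  0.0062] [ 0.0013 -0.0006  0.0063] ((-14.500602722167969, 0.7803993225097656), (67.94308471679688, 166.43641662597656), 89.65528869628906)
hous 2998 [0.005  0.0012 0.0504] [-0.002  -0.      0.0504] ((7.5574493408203125, 0.6820335388183594), (47.97692108154297, 55.15272903442383), 89.83645629882812)
jar 0 [nan nan nan] [0. 0. 0.] ((0.0, 0.0), (0.0, 0.0), 0.0)
  return _methods._mean(a, axis=axis, dtype=dtype,
  ret = um.true_divide(
```

View pics/w9.png

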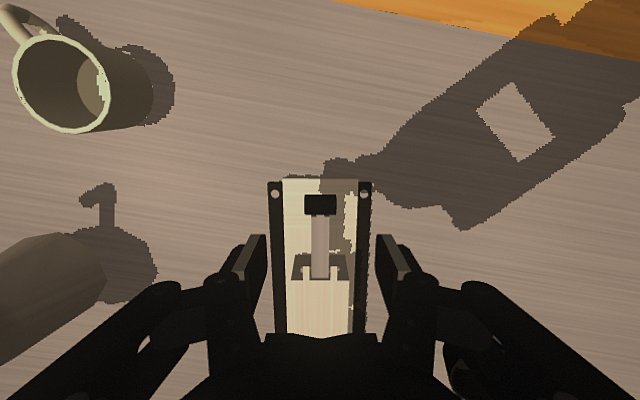

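The roller is at (320,204) and the lever lies level: slope 0.003 rad, roller top 56.6 mm against 56 expected. The caddy is flat and centred, and the gripper is clear. I'm handing the job in.

```bash
python3 -c "
from plant import job
print(job.sign_off())"
```

```text
the job is handed in; nothing more can be done
None
```

The caddy sits flat on the dock with the ball inside the coupler, lined up with the plate, and its handle is pressed level to lock. I handed the job in at about 25.5 s, with the gripper clear and no other object touched.

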